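# Refit the keyed grate of a pitcher rinser

## Task

The milk-pitcher rinser has just been cleaned and its round grate was put back turned the wrong way, standing proud of the bowl. Push the grate round with a fingertip against its black star, without lifting it out of the rinser, until the notch in its edge is over the brass locating pin on the bowl's rim; then press the grate straight down until it is fully home and level, and leave it so. Leave the milk pitcher, the shot glass and the brush beside it undisturbed.

Things in the scene. Friction and masses are not known exactly. Their poses are not given: they have to be found in the camera images.
- rinser: Steel rinser screwed to the counter: flange 196 x 176 x 6 mm, on it a round bowl 155 mm across, 48 mm high, inside radius 72 mm. Origin at the centre of its underside, on the counter; z up. The brass lug with the locating pin sits on the bowl's rim on the rinser's -x side. Place and yaw differ each time.
- grate: Round steel grate, 132 mm across, 5 mm thick, 0.3 kg, loose on the bowl's centre post; it turns easily there and stays where it is left. Origin at the centre of the plate's underside, z up: 52 mm above the counter at the start, 43 mm when fully home on the bowl's seats (plate top level with the rim). At the start it is turned 40 to 180 degrees from its place, either way.
- boss (a point): Centre of the top of the grate's black star, 20 mm above the grate's origin: a flat boss of 17 mm radius. Here the grate is pressed: a tight rubber seal on the post holds the grate up, a push of 7 to 10 N moves it down its 9 mm travel, and it stays down.
- arm (a point): Middle of the first arm of the solid black star, 40 mm from the grate's centre along the grate's -x (towards the notch), 13 mm above the grate's origin. The three arms, 120 degrees apart, are 9 mm wide, stand 15 mm above the plate like the boss, and reach out to 59 mm, with 12 mm wide round ends. Pushing an arm sideways turns the grate.
- notch (a point): Notch in the grate's edge, an open slot 13 mm wide and 9 mm deep. The point is at its mouth, 66 mm from the grate's centre along the grate's -x, at the height of the plate's underside.
- pin (a point): Top of the upright brass pin, 8 mm thick, round-nosed, 66 mm from the bowl's centre along the rinser's -x, 50 mm above the counter: 2 mm under the proud grate, so mostly hidden, but the 18 mm wide brass lug that carries it shows on the rim. The notch fits round it with 2.5 mm play to each side; otherwise the plate lands on it and stays proud.
- milk_pitcher: Steel milk pitcher, 92 x 127 x 111 mm, loose, beside the rinser. Origin under its centre. To be left alone.
- shot_glass: Small clear shot glass, 48 mm across, 61 mm high, loose, beside the rinser. Origin under its centre. To be left alone.
- cleaning_brush: Purple cleaning brush, 30 x 86 x 22 mm, loose, lying beside the rinser. Origin under its centre. To be left alone.

How it is judged (in metres and radians):
At the end, for the whole second after the job is handed in: The grate lies fully home in the bowl (within 1.7 mm of its seats, tilted by less than 1.7 degrees), its notch round the locating pin (within 6 mm from above), centred on the post within 4 mm, at rest (z of grate in the frame of rinser between 0.04 and 0.0447 m and angle between grate's own z axis and vertical below 0.03 rad and horizontal distance between grate and rinser below 0.004 m and horizontal distance between notch and pin below 0.006 m and linear speed of grate below 0.01 m/s and angular speed of grate below 0.1 rad/s); the robot touches nothing.
It fails at once if the grate is lifted (more than 8 mm above its starting height) or tipped by more than 15 degrees (z of grate in the frame of rinser above 0.06 m or angle between grate's own z axis and vertical above 0.26 rad).
It fails at once if the milk pitcher, shot glass or brush is moved by more than 20 mm (distance of any of milk_pitcher, shot_glass, cleaning_brush from where it was at the start of the episode above 0.02 m).
It also fails if it takes over 58 s, if anything falls off the work surface, if the arm or the gripper's body presses on something with over 40 N, if the wrist force passes 120 N, or if a joint passes its speed limit or range.

## Robot

A 6-joint arm with a two-finger parallel gripper is mounted at the origin on a cart in front of the work surface, level with it; the furniture and walls round the work are solid. World frame = base frame: x ahead of the robot, y to its left, z up, the work surface at z = 0. Lengths are in m, angles in degrees, forces in N, time in s.
With the tool pointing down it reaches from about 0.275 to 0.85 m from the base axis. Payload 19 kg.
Tool frame: the origin (TCP) lies on the centre line of the jaws, within the pads' length; the fingertips stand 14 mm ahead of it and the grasp point (between the pads) lies 5 mm behind it; z points along the fingers, y is the line along which they close (so a half turn about z gives the same grasp; the last joint's range is limited). The gripper opens to 85 mm and grips with 20 to 120 N. Pads are 22 mm wide; open, the fingers measure 114 mm over their backs; the gripper's body (76 mm by 85 mm) begins 54 mm behind the grasp point. The pads swing forward as they close: fully open they stand 13 mm farther back than shut.
Start: joints at [-80.615, 8.623, 82.357, -0, 89.026, -7.678], TCP at [0.169, -0.55, 0.245] pointing down, gripper open.
Joint ranges: [-160.23, 160.23], [-39.13, 120.54], [6.94, 153.29], [-79.49, 259.48], [9.18, 160.14], [-161.06, 161.06]. Speed limits (degrees/s): [108.29, 108.29, 127.2, 172.46, 172.46, 172.46].

## Interface

Orientations are given as [roll, pitch, yaw] about the fixed x, y, z axes, in that order (R = Rz(yaw) Ry(pitch) Rx(roll)).
In Python, from bench import status, viewer, close_job gives the robot as it stands.
- The arm moves only by the tool step_arm, never from a script. Its argument "steps" is a list of rows, each an object of numbers: "grip": the finger opening in mm, from 0 to 85.4; "dx", "dy", "dz": the shift along the world's x, y, z in mm; "rx", "ry", "rz": the turn, a rotation vector about the world's x, y, z in units of 6 degrees (1.0 is 6 degrees). A call has 1 to 8 rows; each row is the pose to reach, as a shift and turn from the pose commanded when the call began; what a row does not reach only later rows make up. A row lasts 1/12 s, in which the tool goes at most 41.7 mm and 7.16 degrees, less where a joint would pass 70% of its speed; a pose out of reach is approached as far as the arm can. A call with a gripper value outside its range is refused whole. The fingers move at their own pace and stop on an object; "grip_force" is the grip in N (left out, the last holds). Time passes only in rows, so rows that repeat a pose let the fingers close. It gives the time, the measured TCP pose, the force, the opening and the grip force at its end, in the units of the state.
- status.get_state(): the state, without advancing time (a new reading comes with each control period).
- viewer.camera(name): name is "scene" or "top"; returns the picture (384x512x3 uint8, red, green, blue); there is no depth.
- viewer.calibration(name): a dict with "K" (3x3 intrinsics, pixels), "k1" (the pictures are not rectified: a ray, as slopes to the right and down, at radius r is drawn at 1 + k1 r^2 times it, then the intrinsics apply), "R" (3x3) and "t" (3): a world point X has camera coordinates R X + t. Camera axes: x right, y down, z forward; pixel columns grow to the right and rows downward; lengths in m; the calibration is good to about 2 mm. A picture is of the moment at which its call begins. calibration takes no time and is no camera call.
- close_job(): hands the job in; it is judged then, once.
The state is a dict: "time_s": time; "q": joint angles; "joint_velocities": joint speeds; "joint_torque": joint torques, N m; "ee_pos": TCP position; "ee_rot": TCP orientation; "ft_force": force on the tool from outside, world axes, zero at the start; "wrist_torque": the same for the moment, N m; "grip_width": finger opening in m; "finger_force": force on a finger pad.
Only numpy, scipy, OpenCV 4.12 (cv2) and the standard library are available. Lean on these libraries where they do the work, as an engineer would, in place of code of your own. Each camera call takes 0.05 s, during which the arm holds its last target. There are 200 camera calls.

## Working session

There is one attempt and no reset: what is moved stays moved. The work goes in short steps, Python scripts to look and compute and a tool call to move; the robot and the scene stay as the last step left them, time stands still between calls to the robot, and variables do not carry over. Pictures are saved under pics/ and viewed, at most 11 in all, crops included, and the job is handed in when it is done.

Besides the shell and the picture viewer there is one more tool, called after "Emit:" by a JSON object that holds its "name" and its "arguments", one argument or row to a line. step_arm: Moves the arm, as the interface text tells. Its arguments: {"type":"object","properties":{"steps":{"type":"array","items":{"type":"object","properties":{"grip":{"type":"number"},"dx":{"type":"number"},"dy":{"type":"number"},"dz":{"type":"number"},"rx":{"type":"number"},"ry":{"type":"number"},"rz":{"type":"number"}}}},"grip_force":{"type":"number"}},"required":["steps"]}

```bash
mkdir -p pics
python3 - <<'E'
from bench import status, viewer
import cv2,json
for n in("scene","top"):
    im=viewer.camera(n); cv2.imwrite(f"pics/{n}0.png",cv2.cvtColor(im,cv2.COLOR_RGB2BGR))
    c=viewer.calibration(n); print(n,{k:(v.tolist() if hasattr(v,'tolist') else v) for k,v in c.items()})
print(status.get_state())
E
```

```text
scene {'K': [[368.20204019436727, 0.0, 251.12124915871988], [0.0, 368.20204019436727, 181.85429930143675], [0.0, 0.0, 1.0]], 'k1': -0.12184730462876338, 'R': [[-0.7963651103197874, -0.6047785063646925, -0.006750504028899404], [-0.40964404715655767, 0.5475585631520619, -0.7296378379360854], [0.4449655781007657, -0.5782928135107169, -0.6838004505316668]], 't': [0.4150840964684961, 0.2511824488996959, 0.6949610398702905]}
top {'K': [[466.0774522458475, 0.0, 252.2979940540373], [0.0, 466.0774522458475, 194.61261889280044], [0.0, 0.0, 1.0]], 'k1': -0.07713111477067007, 'R': [[-0.012206417681333827, -0.9998397067541058, -0.013098250465322913], [-0.9934567112948565, 0.013614005657410874, -0.11339498063480569], [0.11355512384122872, 0.011628398334400868, -0.9934636451333182]], 't': [0.0008159402532969575, 0.5305569477704861, 1.1633394482644237]}
{'time_s': 0.1, 'q': array([-8.06143505e+01,  8.64705067e+00,  8.23889906e+01,  4.09936927e-04,
        8.90274075e+01, -7.67871176e+00]), 'joint_velocities': array([ 0.06543404, -0.07850031, -0.17512265,  0.02367901, -0.05448418,
       -0.01429012]), 'joint_torque': array([ 6.51318536e-03, -7.14374900e+01, -5.71792781e+01,  3.90527146e-05,
        7.11919914e-03,  1.30045061e-05]), 'ee_pos': array([ 0.16866878, -0.54948022,  0.24474911]), 'ee_rot': array([-1.79937175e+02, -8.88409952e-03,  1.70643492e+01]), 'ft_force': array([-0.02135586, -0.39167333,  0.07485571]), 'wrist_torque': array([ 0.00263622, -0.01830774,  0.03109998]), 'finger_force': 0.0, 'grip_width': 0.08573567733215672}
```

View pics/top0.png

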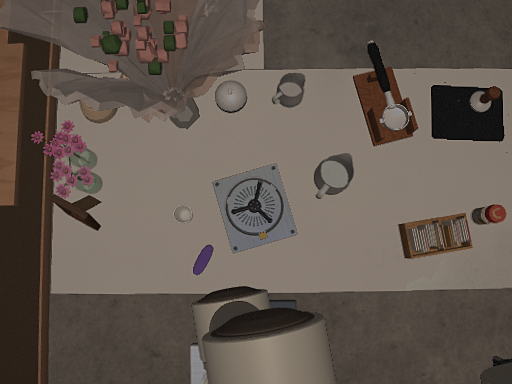

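View pics/scene0.png

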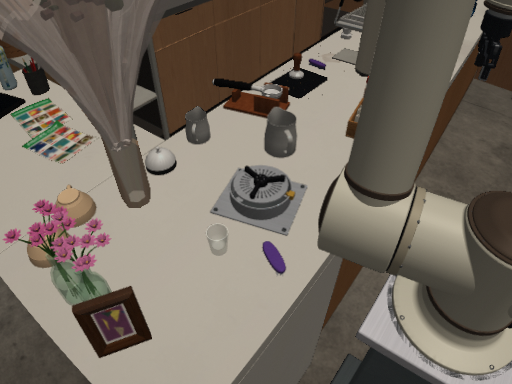

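The top view shows the rinser at about (255,206), the brass lug at (263,236), the star arms ending near (260,183), (234,211) and (269,220), the glass at (183,214), the brush at (203,260) and the pitcher at (333,176). Next I measure these and look for the notch in an enlarged crop.

```bash
cat > h.py <<'E'
import numpy as np, cv2
from bench import status, viewer
def rays(cam,uv):
    c=viewer.calibration(cam); uv=np.atleast_2d(np.array(uv,float))
    K=np.array(c["K"]); R=np.array(c["R"]); t=np.array(c["t"])
    s=cv2.undistortPoints(uv.reshape(-1,1,2),K,np.array([c["k1"],0,0,0,0.])).reshape(-1,2)
    return -R.T@t, np.c_[s,np.ones(len(s))]@R
def onz(cam,uv,z):
    o,d=rays(cam,uv); return o+d*((np.broadcast_to(z,len(d))-o[2])/d[:,2])[:,None]
def px(cam,X):
    c=viewer.calibration(cam); R=np.array(c["R"])
    return cv2.projectPoints(np.atleast_2d(np.array(X,float)),cv2.Rodrigues(R)[0],np.array(c["t"]),np.array(c["K"]),np.array([c["k1"],0,0,0,0.]))[0].reshape(-1,2)
E
python3 - <<'E'
from h import *
a=cv2.imread("pics/top0.png"); b=cv2.imread("pics/scene0.png")
x=cv2.resize(a[158:258,205:305],(500,500),interpolation=cv2.INTER_CUBIC)
y=cv2.resize(b[155:225,215:305],None,fx=3.3,fy=5,interpolation=cv2.INTER_CUBIC)
o=np.zeros((500,800,3),np.uint8); o[:,:500]=x; o[:y.shape[0],500:500+y.shape[1]]=y[:, :300]
cv2.imwrite("pics/z.png",np.clip(o*1.6,0,255).astype(np.uint8))
hsv=cv2.cvtColor(a,cv2.COLOR_BGR2HSV); 
def comp(m,off=(0,0)):
    n,l,s,c=cv2.connectedComponentsWithStats(m.astype(np.uint8)); i=1+np.argmax(s[1:,4]); return l==i,s[i],c[i]+off
# brass
r=hsv[220:250,245:285]; m=(r[...,0]>12)&(r[...,0]<32)&(r[...,1]>110); _,s,c=comp(m,(245,220)); print("lug",s,c,onz("top",[c],.048))
# black star
r=hsv[170:240,220:290]; m=(r[...,2]<45); L,s,c=comp(m,(220,170)); print("star",s,c,onz("top",[c],.072))
p=np.argwhere(L)[:,::-1]+(220,170); P=onz("top",p,.0715)
# flange: bluish
r=hsv; m=(r[...,0]>95)&(r[...,0]<125)&(r[...,1]>25)&(r[...,2]>70); m[:, :205]=0;m[:,305:]=0;m[:155]=0;m[260:]=0
L2,s,c=comp(m); q=np.argwhere(L2)[:,::-1]; F=onz("top",q,.006)[:,:2]
rect=cv2.minAreaRect(F.astype(np.float32)*1000); print("flange",rect)
C=np.array(rect[0])/1000; print(np.c_[P[:,:2]].mean(0))
for C0 in (C,):
    d=P[:,:2]-C0; rr=np.hypot(*d.T); th=np.degrees(np.arctan2(d[:,1],d[:,0]))
    k=(rr>.03)&(rr<.062); print(np.histogram(th[k],36,(-180,180)))
for n,lo,hi in(("purple",120,160),):
    m=(hsv[...,0]>lo)&(hsv[...,0]<hi)&(hsv[...,1]>80);m[:, :180]=0; _,s,c=comp(m); print(n,s,c,onz("top",[c],.01))
print("glass",onz("top",[(183,214)],.03),"pitcher",onz("top",[(333,176)],.05),onz("top",[(319,195)],.08))
E
```

```text
lug [14 12  8  7 38] [262.47368421 235.18421053] [[ 0.42612686 -0.03044131  0.048     ]]
star [ 12  12  40  41 292] [254.10273973 205.28424658] [[ 0.49921872 -0.01066944  0.072     ]]
flange ((416.85516357421875, -33.065582275390625), (1.6302870512008667, 8.177708625793457), 17.642131805419922)
[ 0.49931211 -0.01066053]
(array([ 0,  0,  0,  0,  0,  0,  0,  0,  0,  0,  0,  0,  0,  0,  0,  4, 14,
       17,  6,  0,  0,  0,  0,  0,  0,  0,  0,  0,  0,  0,  0,  0,  0,  0,
        0,  0]), array([-180., -170., -160., -150., -140., -130., -120., -110., -100.,
        -90.,  -80.,  -70.,  -60.,  -50.,  -40.,  -30.,  -20.,  -10.,
          0.,   10.,   20.,   30.,   40.,   50.,   60.,   70.,   80.,
         90.,  100.,  110.,  120.,  130.,  140.,  150.,  160.,  170.,
        180.]))
purple [193 245  20  30 304] [202.49342105 259.43092105] [[0.36671959 0.12439026 0.01      ]]
glass [[0.48304774 0.17187225 0.03      ]] pitcher [[ 0.5728513  -0.21103656  0.05      ]] [[ 0.52163155 -0.17019503  0.08      ]]
```

View pics/z.png

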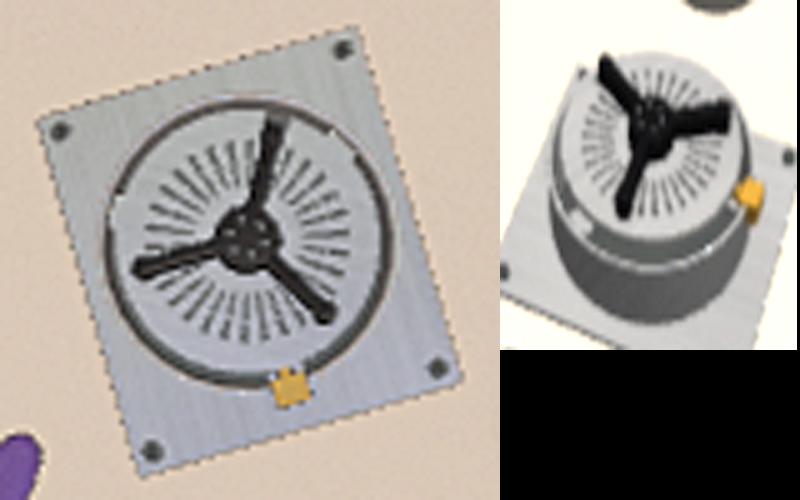

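The crop shows the lug at (290,388) and three arm tips at (275,118), (137,268) and (327,318). The bright gaps in the dark ring look like fixed seats. The upper arm's tip seems to run into the ring, which suggests the notch is there, so I'll confirm with a polar profile of the rim.

```bash
cat > m.py <<'E'
from h import *
def star(im, C, z=.072, cam="top"):
    "arm angles (deg) from black pixels, phase of 3-fold symmetry + sub-angles"
    g=im.max(2).astype(float)
    th=np.radians(np.arange(-180,180,.5)); out=[]
    for r in (.030,.036,.042,.048,.053):
        X=np.c_[C[0]+r*np.cos(th),C[1]+r*np.sin(th),np.full(len(th),z)]; p=px(cam,X).astype(np.float32)
        out.append(cv2.remap(g.astype(np.float32),p[:,0].reshape(1,-1),p[:,1].reshape(1,-1),cv2.INTER_LINEAR)[0])
    return np.degrees(th),np.array(out)
E
python3 - <<'E'
from m import *
a=cv2.imread("pics/top0.png")
cor=np.array([(38,118),(357,27),(463,380),(140,478)])/5+(205,158)-.4
F=onz("top",cor,.006)[:,:2]; print(F,np.linalg.norm(F-np.roll(F,-1,0),axis=1)); C=F.mean(0); 
print("C",C); e=(F[1]-F[2])+(F[0]-F[3]); yaw=np.degrees(np.arctan2(e[1],e[0])); print("yaw",yaw)
L=np.array([.42613,-.03044])-C; print("lug ang",np.degrees(np.arctan2(L[1],L[0])),np.hypot(*L))
th,o=star(a,C); w=o.mean(0)
for t in range(-180,180,5):
    pass
import scipy.signal as ss
d=np.clip(90-o,0,None)
k,_=ss.find_peaks(np.convolve(np.r_[d.sum(0)],np.ones(21)/21,'same'),height=20,distance=60); print("arms",th[k])
phi=np.degrees(np.angle((d*np.exp(3j*np.radians(th))).sum()))/3; print("phase",phi, phi+120,phi-120)
# rim profile
g=a.max(2).astype(np.float32)
for r in (.059,.061,.063,.065,.069):
    t=np.radians(np.arange(-180,180,6)); X=np.c_[C[0]+r*np.cos(t),C[1]+r*np.sin(t),np.full(len(t),.057)]; p=px("top",X).astype(np.float32)
    print(r,cv2.remap(g,p[:,0].reshape(1,-1),p[:,1].reshape(1,-1),cv2.INTER_LINEAR)[0].astype(int).tolist())
z1=cv2.resize(a[172:240,220:288],(544,544),interpolation=cv2.INTER_CUBIC)
cv2.imwrite("pics/z2.png",np.clip(z1*1.4,0,255).astype(np.uint8))
E
```

```text
[[ 0.5701821   0.09910245]
 [ 0.6162056  -0.06920514]
 [ 0.43013706 -0.12075124]
 [ 0.38180334  0.04692369]] [0.1744867  0.19307641 0.17450224 0.19547169]
C [ 0.49958202 -0.01098256]
yaw 15.483152152225049
lug ang -165.16312695995623 0.07598547088987666
arms [-135.5  -78.   -13.5   47.5  106. ]
phase -13.935040988365174 106.06495901163483 -133.9350409883652
0.059 [121, 119, 117, 116, 117, 116, 116, 119, 106, 115, 113, 114, 114, 113, 116, 111, 113, 112, 112, 114, 113, 111, 112, 111, 112, 111, 113, 56, 26, 103, 111, 112, 113, 113, 112, 111, 112, 111, 111, 112, 108, 112, 111, 111, 111, 112, 117, 51, 73, 116, 117, 116, 117, 117, 117, 120, 118, 120, 119, 119]
0.061 [121, 122, 120, 118, 118, 116, 118, 117, 118, 116, 115, 116, 117, 113, 117, 114, 115, 113, 115, 115, 114, 113, 112, 112, 113, 112, 112, 63, 44, 106, 110, 113, 113, 114, 114, 111, 112, 112, 112, 112, 107, 110, 112, 111, 110, 112, 117, 89, 112, 116, 115, 118, 117, 117, 120, 119, 119, 121, 120, 119]
0.063 [123, 122, 123, 123, 118, 114, 119, 113, 114, 115, 114, 114, 115, 113, 116, 112, 113, 112, 114, 110, 113, 110, 113, 113, 111, 110, 110, 65, 64, 112, 111, 112, 113, 114, 114, 114, 113, 114, 114, 112, 110, 113, 112, 112, 112, 114, 118, 116, 119, 120, 119, 119, 118, 122, 121, 121, 122, 123, 124, 123]
0.065 [100, 99, 117, 115, 97, 93, 101, 90, 91, 92, 99, 96, 98, 99, 96, 89, 99, 89, 93, 93, 93, 92, 114, 112, 92, 93, 99, 65, 62, 111, 106, 112, 99, 107, 106, 104, 108, 107, 107, 108, 104, 104, 113, 112, 112, 109, 107, 116, 109, 112, 116, 110, 115, 119, 115, 111, 105, 111, 110, 104]
0.069 [55, 65, 92, 69, 55, 52, 52, 51, 51, 48, 49, 45, 46, 47, 45, 41, 47, 46, 47, 51, 46, 48, 86, 90, 56, 59, 55, 61, 61, 58, 56, 56, 55, 55, 55, 54, 57, 57, 56, 55, 54, 53, 115, 117, 84, 54, 56, 55, 56, 59, 55, 58, 59, 57, 57, 56, 57, 56, 57, 55]
```

View pics/z2.png

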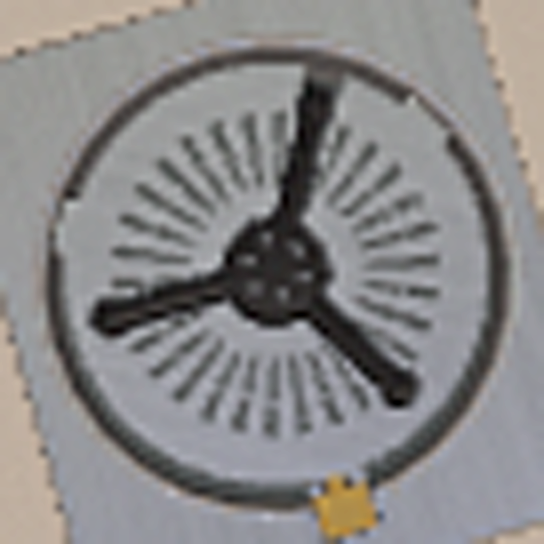

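The notch is at the upper arm, at (320,70) in the crop, or -14° in the world. The pin is at about -165°, so the grate must turn 151° clockwise. The flange measures 174.5 x 194 mm, which matches the given size, with its centre at (0.4996, -0.0110). I'll push the arm at -134° with the 22 mm finger face flush against it, turning the tool about the grate's centre. First I close the gripper and move above the start point.

Emit:
{"name": "step_arm", "arguments": {
  "steps": [
    {"grip": 0, "dx": 316, "dy": 497, "dz": 0, "rz": 19.8},
    {"grip": 0, "dx": 316, "dy": 497, "dz": 0, "rz": 19.8},
    {"grip": 0, "dx": 316, "dy": 497, "dz": 0, "rz": 19.8},
    {"grip": 0, "dx": 316, "dy": 497, "dz": 0, "rz": 19.8},
    {"grip": 0, "dx": 316, "dy": 497, "dz": 0, "rz": 19.8},
    {"grip": 0, "dx": 316, "dy": 497, "dz": 0, "rz": 19.8},
    {"grip": 0, "dx": 316, "dy": 497, "dz": 0, "rz": 19.8},
    {"grip": 0, "dx": 316, "dy": 497, "dz": 0, "rz": 19.8}
  ]
}}

```text
$.steps[0]: bad value
```

Emit:
{"name": "step_arm", "arguments": {
  "steps": [
    {"grip": 0, "dx": 18.6, "dy": 29.2, "dz": 0, "rz": 1.16},
    {"grip": 0, "dx": 37.2, "dy": 58.4, "dz": 0, "rz": 2.32},
    {"grip": 0, "dx": 55.8, "dy": 87.6, "dz": 0, "rz": 3.48},
    {"grip": 0, "dx": 74.4, "dy": 116.8, "dz": 0, "rz": 4.64},
    {"grip": 0, "dx": 93, "dy": 146, "dz": 0, "rz": 5.8},
    {"grip": 0, "dx": 111.6, "dy": 175.2, "dz": 0, "rz": 6.96},
    {"grip": 0, "dx": 130.2, "dy": 204.4, "dz": 0, "rz": 8.12},
    {"grip": 0, "dx": 148.8, "dy": 233.6, "dz": 0, "rz": 9.28}
  ]
}}

```text
$.steps[0]: bad value
```

Emit:
{"name": "step_arm", "arguments": {
  "steps": [
    {"grip": 1.0, "dx": 18.5, "dy": 29.5, "dz": 0.5, "rx": 0.0, "ry": 0.0, "rz": 1.15}
  ]
}}

```text
time_s: 0.18
ee_pos: [0.1853, -0.5225, 0.2444]
ee_rot: [-179.9, 0.0, 23.7]
ft_force: [0.8, -1.5, -0.7]
grip_width: 0.0753
finger_force: 0.0
```

Emit:
{"name": "step_arm", "arguments": {
  "steps": [
    {"grip": 0, "dx": 18.6, "dy": 29.2, "dz": 0, "rx": 0, "ry": 0, "rz": 1.16},
    {"grip": 0, "dx": 37.2, "dy": 58.4, "dz": 0, "rx": 0, "ry": 0, "rz": 2.32},
    {"grip": 0, "dx": 55.8, "dy": 87.6, "dz": 0, "rx": 0, "ry": 0, "rz": 3.48},
    {"grip": 0, "dx": 74.4, "dy": 116.8, "dz": 0, "rx": 0, "ry": 0, "rz": 4.64},
    {"grip": 0, "dx": 93, "dy": 146, "dz": 0, "rx": 0, "ry": 0, "rz": 5.8},
    {"grip": 0, "dx": 111.6, "dy": 175.2, "dz": 0, "rx": 0, "ry": 0, "rz": 6.96},
    {"grip": 0, "dx": 130.2, "dy": 204.4, "dz": 0, "rx": 0, "ry": 0, "rz": 8.12},
    {"grip": 0, "dx": 148.8, "dy": 233.6, "dz": 0, "rx": 0, "ry": 0, "rz": 9.28}
  ]
}}

```text
time_s: 0.85
ee_pos: [0.3364, -0.285, 0.2456]
ee_rot: [-180.0, -0.0, 80.0]
ft_force: [1.2, 0.2, -0.2]
grip_width: 0.0001
finger_force: 0.0
```

Emit:
{"name": "step_arm", "arguments": {
  "steps": [
    {"grip": 0, "dx": 18.6, "dy": 29.2, "dz": 0, "rx": 0, "ry": 0, "rz": 1.16},
    {"grip": 0, "dx": 37.2, "dy": 58.4, "dz": 0, "rx": 0, "ry": 0, "rz": 2.32},
    {"grip": 0, "dx": 55.8, "dy": 87.6, "dz": 0, "rx": 0, "ry": 0, "rz": 3.48},
    {"grip": 0, "dx": 74.4, "dy": 116.8, "dz": 0, "rx": 0, "ry": 0, "rz": 4.64},
    {"grip": 0, "dx": 93, "dy": 146, "dz": 0, "rx": 0, "ry": 0, "rz": 5.8},
    {"grip": 0, "dx": 111.6, "dy": 175.2, "dz": 0, "rx": 0, "ry": 0, "rz": 6.96},
    {"grip": 0, "dx": 130.2, "dy": 204.4, "dz": 0, "rx": 0, "ry": 0, "rz": 8.12},
    {"grip": 0, "dx": 148.8, "dy": 233.6, "dz": 0, "rx": 0, "ry": 0, "rz": 9.28}
  ]
}}

```text
time_s: 1.52
ee_pos: [0.4853, -0.0512, 0.2457]
ee_rot: [-180.0, -0.0, 135.7]
ft_force: [0.1, -0.8, -0.5]
grip_width: 0.0001
finger_force: 0.0
```

Emit:
{"name": "step_arm", "arguments": {
  "steps": [
    {"grip": 0, "dx": 2, "dy": -2, "dz": -35, "rx": 0, "ry": 0, "rz": 0},
    {"grip": 0, "dx": 2, "dy": -2, "dz": -70, "rx": 0, "ry": 0, "rz": 0},
    {"grip": 0, "dx": 2, "dy": -2, "dz": -105, "rx": 0, "ry": 0, "rz": 0},
    {"grip": 0, "dx": 2, "dy": -2, "dz": -130, "rx": 0, "ry": 0, "rz": 0},
    {"grip": 0, "dx": 2, "dy": -2, "dz": -150, "rx": 0, "ry": 0, "rz": 0},
    {"grip": 0, "dx": 2, "dy": -2, "dz": -162, "rx": 0, "ry": 0, "rz": 0},
    {"grip": 0, "dx": 2, "dy": -2, "dz": -169, "rx": 0, "ry": 0, "rz": 0},
    {"grip": 0, "dx": 2, "dy": -2, "dz": -169, "rx": 0, "ry": 0, "rz": 0}
  ]
}}

```text
time_s: 2.18
ee_pos: [0.4861, -0.0548, 0.0754]
ee_rot: [-179.9, -0.1, 135.3]
ft_force: [-0.9, 1.2, -1.4]
grip_width: -0.0002
finger_force: 0.0
```

Run:
```python
from h import *
for n in("scene","top"):
    a=viewer.camera(n)[...,::-1]; cv2.imwrite(f"pics/{n}1.png",a)
a=cv2.imread("pics/scene1.png")[140:240,200:320]; b=cv2.imread("pics/top1.png")[158:258,205:305]
f=lambda x:cv2.resize(x,None,fx=3.6,fy=3.6,interpolation=cv2.INTER_CUBIC)
cv2.imwrite("pics/c1.png",np.clip(np.hstack([f(a),f(b)])*1.4,0,255).astype(np.uint8))
# rotation plan about C: world offsets from start, total rotation -k
C=np.array([.4996,-.0110]); p=status.get_state()["ee_pos"][:2]; print(p,status.get_state()["ft_force"])
for k in range(0,176,5):
    c,s=np.cos(np.radians(-k)),np.sin(np.radians(-k)); q=C+np.array([[c,-s],[s,c]])@(np.array([.4868,-.0548])-C); print(k,np.round(q*1000,1),end="; ")
```

```text
[ 0.4870574  -0.05503715] [ 0.01912299 -1.10206212 -0.2147942 ]
0 [486.8 -54.8]; 5 [483.  -53.5]; 10 [479.4 -51.9]; 15 [475.9 -50. ]; 20 [472.6 -47.8]; 25 [469.5 -45.3]; 30 [466.6 -42.5]; 35 [464.  -39.5]; 40 [461.6 -36.3]; 45 [459.6 -32.9]; 50 [457.8 -29.3]; 55 [456.4 -25.6]; 60 [455.3 -21.8]; 65 [454.5 -17.9]; 70 [454.1 -14. ]; 75 [454. -10.]; 80 [454.2  -6. ]; 85 [454.9  -2.1]; 90 [455.8   1.8]; 95 [457.1   5.6]; 100 [458.7   9.2]; 105 [460.6  12.7]; 110 [462.8  16. ]; 115 [465.3  19.1]; 120 [468.1  22. ]; 125 [471.1  24.6]; 130 [474.3  27. ]; 135 [477.7  29. ]; 140 [481.3  30.8]; 145 [485.   32.2]; 150 [488.8  33.3]; 155 [492.7  34.1]; 160 [496.6  34.5]; 165 [500.6  34.6]; 170 [504.6  34.4]; 175 [508.5  33.7];
```

View pics/c1.png

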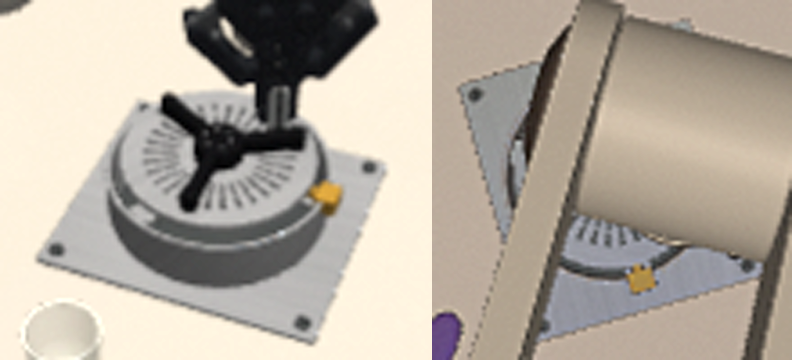

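The scene crop shows the closed fingertip at (280,105), just behind the right-hand arm as planned, and the arm is untouched. I'll close the gap and then sweep round in 40° calls.

Run:
```python
import numpy as np
p=np.array([-16.8,-40.0])
R=lambda k:np.array([[np.cos(k),-np.sin(k)],[np.sin(k),np.cos(k)]])
for j in range(4):
    a=R(np.radians(-40*j))@p
    print(40*j,[np.round(R(np.radians(-5*i))@a-a,1).tolist() for i in range(1,9)])
```

```text
0 [[-3.4, 1.6], [-6.7, 3.5], [-9.8, 5.7], [-12.7, 8.2], [-15.3, 10.8], [-17.7, 13.8], [-19.9, 16.9], [-21.8, 20.2]]
40 [[-1.6, 3.4], [-2.9, 7.0], [-3.8, 10.7], [-4.5, 14.4], [-4.8, 18.2], [-4.8, 21.9], [-4.4, 25.7], [-3.7, 29.4]]
80 [[1.0, 3.7], [2.3, 7.2], [3.9, 10.6], [5.8, 13.9], [8.0, 17.0], [10.5, 19.9], [13.2, 22.5], [16.1, 25.0]]
120 [[3.1, 2.2], [6.4, 4.0], [9.8, 5.6], [13.4, 6.9], [17.1, 7.9], [20.8, 8.5], [24.6, 8.8], [28.3, 8.8]]
```

Emit:
{"name": "step_arm", "arguments": {
  "steps": [
    {"grip": 0, "dx": -2, "dy": 1.9, "dz": 0, "rx": 0, "ry": 0, "rz": 0},
    {"grip": 0, "dx": -4, "dy": 3.8, "dz": 0, "rx": 0, "ry": 0, "rz": 0},
    {"grip": 0, "dx": -4, "dy": 3.8, "dz": 0, "rx": 0, "ry": 0, "rz": 0}
  ]
}}

```text
time_s: 2.53
ee_pos: [0.4827, -0.0509, 0.0774]
ee_rot: [180.0, 0.0, 135.3]
ft_force: [0.2, 0.2, 0.1]
grip_width: 0.0004
finger_force: 0.0
```

Emit:
{"name": "step_arm", "arguments": {
  "steps": [
    {"grip": 0, "dx": -3.4, "dy": 1.6, "dz": 0, "rx": 0, "ry": 0, "rz": -0.833},
    {"grip": 0, "dx": -6.7, "dy": 3.5, "dz": 0, "rx": 0, "ry": 0, "rz": -1.667},
    {"grip": 0, "dx": -9.8, "dy": 5.7, "dz": 0, "rx": 0, "ry": 0, "rz": -2.5},
    {"grip": 0, "dx": -12.7, "dy": 8.2, "dz": 0, "rx": 0, "ry": 0, "rz": -3.333},
    {"grip": 0, "dx": -15.3, "dy": 10.8, "dz": 0, "rx": 0, "ry": 0, "rz": -4.167},
    {"grip": 0, "dx": -17.7, "dy": 13.8, "dz": 0, "rx": 0, "ry": 0, "rz": -5},
    {"grip": 0, "dx": -19.9, "dy": 16.9, "dz": 0, "rx": 0, "ry": 0, "rz": -5.833},
    {"grip": 0, "dx": -21.8, "dy": 20.2, "dz": 0, "rx": 0, "ry": 0, "rz": -6.667}
  ]
}}

```text
time_s: 3.2
ee_pos: [0.461, -0.0309, 0.0772]
ee_rot: [180.0, 0.0, 95.1]
ft_force: [0.0, 0.4, -1.5]
grip_width: -0.0004
finger_force: 0.2
```

Run:
```python
from h import *
a=viewer.camera("scene")[...,::-1]
cv2.imwrite("pics/c2.png",np.clip(cv2.resize(a[130:250,190:330],None,fx=3.5,fy=3.5,interpolation=cv2.INTER_CUBIC)*1.4,0,255).astype(np.uint8))
s=status.get_state(); print(s["ee_pos"],s["ee_rot"],s["ft_force"])
```

```text
[ 0.46070622 -0.03040523  0.07718827] [1.79973523e+02 2.01957692e-03 9.46867736e+01] [-1.03877619  0.72745577 -0.28935868]
```

View pics/c2.png

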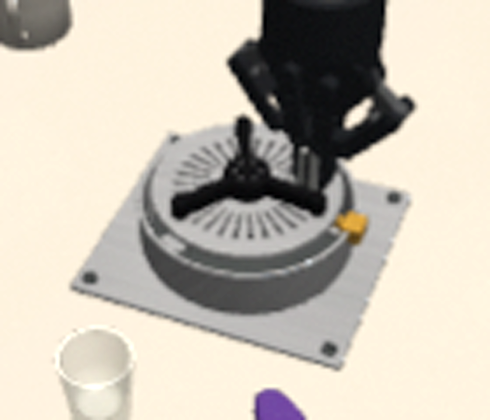

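The arm at (300,195) follows the fingertip and the grate has turned about 40° clockwise. The other objects haven't moved, so I continue the sweep.

Emit:
{"name": "step_arm", "arguments": {
  "steps": [
    {"grip": 0, "dx": -1.6, "dy": 3.4, "dz": 0, "rx": 0, "ry": 0, "rz": -0.833},
    {"grip": 0, "dx": -2.9, "dy": 7.0, "dz": 0, "rx": 0, "ry": 0, "rz": -1.667},
    {"grip": 0, "dx": -3.8, "dy": 10.7, "dz": 0, "rx": 0, "ry": 0, "rz": -2.5},
    {"grip": 0, "dx": -4.5, "dy": 14.4, "dz": 0, "rx": 0, "ry": 0, "rz": -3.333},
    {"grip": 0, "dx": -4.8, "dy": 18.2, "dz": 0, "rx": 0, "ry": 0, "rz": -4.167},
    {"grip": 0, "dx": -4.8, "dy": 21.9, "dz": 0, "rx": 0, "ry": 0, "rz": -5},
    {"grip": 0, "dx": -4.4, "dy": 25.7, "dz": 0, "rx": 0, "ry": 0, "rz": -5.833},
    {"grip": 0, "dx": -3.7, "dy": 29.4, "dz": 0, "rx": 0, "ry": 0, "rz": -6.667}
  ]
}}

```text
time_s: 3.92
ee_pos: [0.4574, -0.0015, 0.0771]
ee_rot: [180.0, -0.0, 55.2]
ft_force: [-0.0, -0.5, 1.1]
grip_width: -0.0001
finger_force: 0.2
```

Emit:
{"name": "step_arm", "arguments": {
  "steps": [
    {"grip": 0, "dx": 1.0, "dy": 3.7, "dz": 0, "rx": 0, "ry": 0, "rz": -0.833},
    {"grip": 0, "dx": 2.3, "dy": 7.2, "dz": 0, "rx": 0, "ry": 0, "rz": -1.667},
    {"grip": 0, "dx": 3.9, "dy": 10.6, "dz": 0, "rx": 0, "ry": 0, "rz": -2.5},
    {"grip": 0, "dx": 5.8, "dy": 13.9, "dz": 0, "rx": 0, "ry": 0, "rz": -3.333},
    {"grip": 0, "dx": 8.0, "dy": 17.0, "dz": 0, "rx": 0, "ry": 0, "rz": -4.167},
    {"grip": 0, "dx": 10.5, "dy": 19.9, "dz": 0, "rx": 0, "ry": 0, "rz": -5},
    {"grip": 0, "dx": 13.2, "dy": 22.5, "dz": 0, "rx": 0, "ry": 0, "rz": -5.833},
    {"grip": 0, "dx": 16.1, "dy": 25.0, "dz": 0, "rx": 0, "ry": 0, "rz": -6.667}
  ]
}}

```text
time_s: 4.58
ee_pos: [0.4736, 0.0236, 0.0771]
ee_rot: [180.0, -0.0, 15.2]
ft_force: [-0.3, -0.2, -0.5]
grip_width: -0.0005
finger_force: 0.2
```

Emit:
{"name": "step_arm", "arguments": {
  "steps": [
    {"grip": 0, "dx": 3.1, "dy": 2.2, "dz": 0, "rx": 0, "ry": 0, "rz": -0.833},
    {"grip": 0, "dx": 6.4, "dy": 4.0, "dz": 0, "rx": 0, "ry": 0, "rz": -1.667},
    {"grip": 0, "dx": 9.8, "dy": 5.6, "dz": 0, "rx": 0, "ry": 0, "rz": -2.5},
    {"grip": 0, "dx": 13.4, "dy": 6.9, "dz": 0, "rx": 0, "ry": 0, "rz": -3.333},
    {"grip": 0, "dx": 17.1, "dy": 7.9, "dz": 0, "rx": 0, "ry": 0, "rz": -4.167},
    {"grip": 0, "dx": 17.1, "dy": 7.9, "dz": 0, "rx": 0, "ry": 0, "rz": -4.167},
    {"grip": 0, "dx": 17.1, "dy": 7.9, "dz": 0, "rx": 0, "ry": 0, "rz": -4.167}
  ]
}}

```text
time_s: 5.17
ee_pos: [0.4906, 0.0313, 0.0769]
ee_rot: [-180.0, -0.0, -9.4]
ft_force: [0.0, 0.3, -0.4]
grip_width: 0.0001
finger_force: 0.0
```

Run:
```python
from h import *
a=viewer.camera("scene")[...,::-1];b=viewer.camera("top")[...,::-1]; cv2.imwrite("pics/s3.png",a);cv2.imwrite("pics/t3.png",b)
f=lambda x:cv2.resize(x,None,fx=3.6,fy=3.6,interpolation=cv2.INTER_CUBIC)
cv2.imwrite("pics/c3.png",np.clip(np.hstack([f(a[140:240,200:320]),f(b[158:258,205:305])])*1.4,0,255).astype(np.uint8))
s=status.get_state(); print(s["time_s"],s["ee_pos"],s["ee_rot"],s["ft_force"])
```

```text
5.2667 [0.49034431 0.03127578 0.07684593] [-1.79996002e+02 -4.54058313e-03 -9.47111600e+00] [ 0.16264648 -0.87745909 -0.09321683]
```

View pics/c3.png

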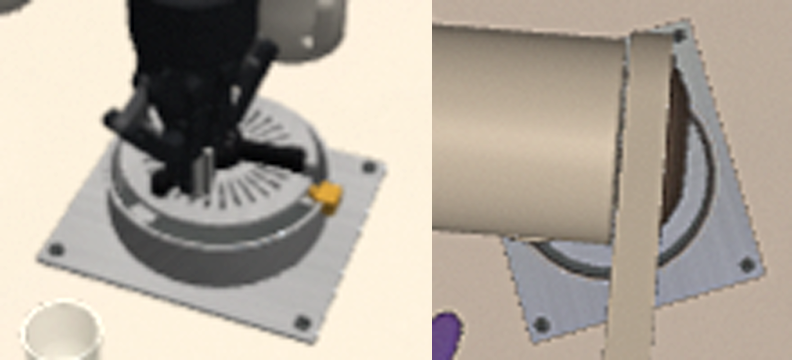

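The arm with the notch at (295,158) now points nearly at the lug at (325,192), but the tool hides the rest. I'll back off, lift, and move clear to measure from above.

Emit:
{"name": "step_arm", "arguments": {
  "steps": [
    {"grip": 0, "dx": -7, "dy": 1, "dz": 0, "rx": 0, "ry": 0, "rz": 0},
    {"grip": 0, "dx": -7, "dy": 1, "dz": 10, "rx": 0, "ry": 0, "rz": 0},
    {"grip": 0, "dx": -7, "dy": 1, "dz": 45, "rx": 0, "ry": 0, "rz": 0},
    {"grip": 0, "dx": -7, "dy": 1, "dz": 85, "rx": 0, "ry": 0, "rz": 0},
    {"grip": 0, "dx": -7, "dy": -10, "dz": 115, "rx": 0, "ry": 0, "rz": 0},
    {"grip": 0, "dx": -15, "dy": -48, "dz": 120, "rx": 0, "ry": 0, "rz": 0},
    {"grip": 0, "dx": -23, "dy": -87, "dz": 120, "rx": 0, "ry": 0, "rz": 0},
    {"grip": 0, "dx": -31, "dy": -126, "dz": 120, "rx": 0, "ry": 0, "rz": 0}
  ]
}}

```text
time_s: 5.93
ee_pos: [0.4589, -0.0957, 0.1985]
ee_rot: [180.0, -0.1, -9.5]
ft_force: [1.6, -0.3, -0.5]
grip_width: -0.0001
finger_force: 0.0
```

Emit:
{"name": "step_arm", "arguments": {
  "steps": [
    {"grip": 0, "dx": -8, "dy": -39, "dz": 0, "rx": 0, "ry": 0, "rz": 0},
    {"grip": 0, "dx": -16, "dy": -78, "dz": 0, "rx": 0, "ry": 0, "rz": 0},
    {"grip": 0, "dx": -24, "dy": -117, "dz": 0, "rx": 0, "ry": 0, "rz": 0},
    {"grip": 0, "dx": -32, "dy": -156, "dz": 0, "rx": 0, "ry": 0, "rz": 0},
    {"grip": 0, "dx": -40, "dy": -195, "dz": 0, "rx": 0, "ry": 0, "rz": 0},
    {"grip": 0, "dx": -48, "dy": -234, "dz": 0, "rx": 0, "ry": 0, "rz": 0},
    {"grip": 0, "dx": -48, "dy": -234, "dz": 0, "rx": 0, "ry": 0, "rz": 0}
  ]
}}

```text
time_s: 6.52
ee_pos: [0.4095, -0.3339, 0.1973]
ee_rot: [179.9, 0.0, -9.9]
ft_force: [0.7, 0.1, -0.6]
grip_width: 0.0002
finger_force: 0.0
```

```bash
cat > ang.py <<'E'
from m import *
import sys
a=viewer.camera("top")[...,::-1].copy(); cv2.imwrite(f"pics/{sys.argv[1]}.png",a)
s=viewer.camera("scene")[...,::-1]
f=lambda x:cv2.resize(x,None,fx=3.6,fy=3.6,interpolation=cv2.INTER_CUBIC)
cv2.imwrite(f"pics/{sys.argv[1]}c.png",np.clip(np.hstack([f(s[140:240,200:320]),f(a[158:258,205:305])])*1.4,0,255).astype(np.uint8))
g=a.max(2).astype(np.float32); C=np.array([.4996,-.0110])
th,o=star(a,C); d=np.clip(80-o,0,None)
ph=np.degrees(np.angle((d*np.exp(3j*np.radians(th))).sum()))/3
for c in (ph,ph+120,ph-120):
    k=np.abs((th-c+180)%360-180)<25; w=d[:,k].sum(0); print("arm",round(c,1),round(float((w*((th[k]-c+180)%360-180)).sum()/w.sum()),1))
# notch centre from dark pixels at r 60-64 on plate top
t=np.arange(-180,180,.5); acc=0
for r in (.0605,.062,.0635):
    X=np.c_[C[0]+r*np.cos(np.radians(t)),C[1]+r*np.sin(np.radians(t)),np.full(len(t),.057)]; p=px("top",X).astype(np.float32)
    acc=acc+np.clip(95-cv2.remap(g,p[:,0].reshape(1,-1),p[:,1].reshape(1,-1),cv2.INTER_LINEAR)[0],0,None)
i=np.argmax(np.convolve(acc,np.ones(25),'same')); w=acc.copy(); dd=(t-t[i]+180)%360-180; k=abs(dd)<14; print("notch",t[i]+(w*dd)[k].sum()/w[k].sum())
h=cv2.cvtColor(a,cv2.COLOR_BGR2HSV)[220:250,245:285]; mm=(h[...,0]>12)&(h[...,0]<32)&(h[...,1]>110); c=np.argwhere(mm).mean(0)[::-1]+(245,220); L=onz("top",[c],.048)[0,:2]-C; print("lug",np.degrees(np.arctan2(L[1],L[0])),np.hypot(*L))
st=status.get_state(); print(st["time_s"],st["ee_pos"],st["ee_rot"])
E
python3 ang.py t4
python3 - <<'E'
E
```

```text
arm -38.9 1.3
arm 81.1 -0.7
arm -158.9 -0.6
notch -155.11316294358355
lug -165.1465093081682 0.07573609452942083
6.6167 [ 0.41069967 -0.32959461  0.19712774] [-1.79978137e+02  1.07700419e-02 -9.78396660e+00]
```

View pics/t4c.png

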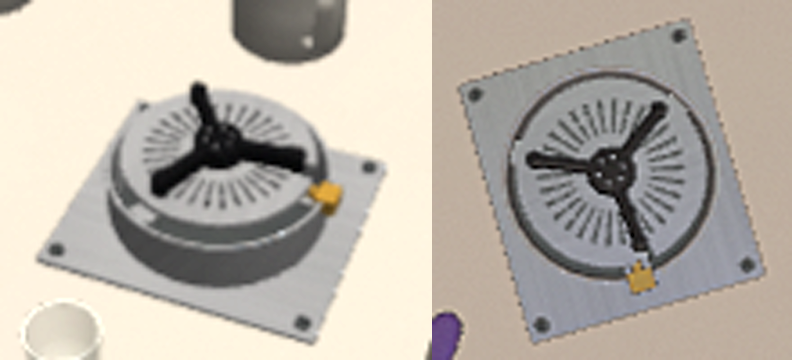

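From above, the arm with the notch is at -159.5° and the lug is at -165.1°. The flange yaw gives the same gap, so 5.6° more is needed. The push was exact with no lag, so I go back and push 5.6° further.

Emit:
{"name": "step_arm", "arguments": {
  "steps": [
    {"grip": 0, "dx": 8, "dy": 39, "dz": 0, "rx": 0, "ry": 0, "rz": 0},
    {"grip": 0, "dx": 16, "dy": 78, "dz": 0, "rx": 0, "ry": 0, "rz": 0},
    {"grip": 0, "dx": 24, "dy": 117, "dz": 0, "rx": 0, "ry": 0, "rz": 0},
    {"grip": 0, "dx": 32, "dy": 156, "dz": 0, "rx": 0, "ry": 0, "rz": 0},
    {"grip": 0, "dx": 40, "dy": 195, "dz": 0, "rx": 0, "ry": 0, "rz": 0},
    {"grip": 0, "dx": 48, "dy": 234, "dz": 0, "rx": 0, "ry": 0, "rz": 0},
    {"grip": 0, "dx": 55, "dy": 273, "dz": 0, "rx": 0, "ry": 0, "rz": 0},
    {"grip": 0, "dx": 62, "dy": 312, "dz": 0, "rx": 0, "ry": 0, "rz": 0}
  ]
}}

```text
time_s: 7.28
ee_pos: [0.4728, -0.0135, 0.1976]
ee_rot: [-180.0, -0.1, -9.6]
ft_force: [1.0, -0.3, -0.9]
grip_width: -0.0
finger_force: 0.0
```

Emit:
{"name": "step_arm", "arguments": {
  "steps": [
    {"grip": 0, "dx": 6, "dy": 30, "dz": 0, "rx": 0, "ry": 0, "rz": 0},
    {"grip": 0, "dx": 10, "dy": 49, "dz": -10, "rx": 0, "ry": 0, "rz": 0},
    {"grip": 0, "dx": 10, "dy": 49, "dz": -40, "rx": 0, "ry": 0, "rz": 0},
    {"grip": 0, "dx": 10, "dy": 49, "dz": -70, "rx": 0, "ry": 0, "rz": 0},
    {"grip": 0, "dx": 10, "dy": 49, "dz": -95, "rx": 0, "ry": 0, "rz": 0},
    {"grip": 0, "dx": 10, "dy": 49, "dz": -112, "rx": 0, "ry": 0, "rz": 0},
    {"grip": 0, "dx": 10, "dy": 49, "dz": -120, "rx": 0, "ry": 0, "rz": 0},
    {"grip": 0, "dx": 10, "dy": 49, "dz": -120, "rx": 0, "ry": 0, "rz": 0}
  ]
}}

```text
time_s: 7.95
ee_pos: [0.4824, 0.0332, 0.0759]
ee_rot: [-180.0, 0.1, -9.6]
ft_force: [-0.8, 0.6, 1.4]
grip_width: -0.0001
finger_force: 0.0
```

```bash
python3 -c "
from h import *
p=np.mean([(viewer.camera('top'),status.get_state()['ee_pos'])[1] for _ in range(5)],0);s=status.get_state();print(p,s['ee_rot'],s['ft_force'],'to go mm',(np.array([.4947,.0320])-p[:2])*1000)"
```

```text
[0.48381928 0.03265346 0.07794249] [-1.79984118e+02 -1.18195898e-01 -9.67171941e+00] [-0.48892158  1.05148303 -0.20506027] to go mm [10.88072344 -0.6534609 ]
```

Emit:
{"name": "step_arm", "arguments": {
  "steps": [
    {"grip": 0, "dx": 2, "dy": -0.1, "dz": 0, "rx": 0, "ry": 0, "rz": -0.5},
    {"grip": 0, "dx": 4, "dy": -0.1, "dz": 0, "rx": 0, "ry": 0, "rz": -0.93},
    {"grip": 0, "dx": 6, "dy": -0.2, "dz": 0, "rx": 0, "ry": 0, "rz": -0.93},
    {"grip": 0, "dx": 8, "dy": -0.2, "dz": 0, "rx": 0, "ry": 0, "rz": -0.93},
    {"grip": 0, "dx": 9.5, "dy": -0.3, "dz": 0, "rx": 0, "ry": 0, "rz": -0.93},
    {"grip": 0, "dx": 11.1, "dy": -0.3, "dz": 0, "rx": 0, "ry": 0, "rz": -0.93},
    {"grip": 0, "dx": 11.1, "dy": -0.3, "dz": 0, "rx": 0, "ry": 0, "rz": -0.93},
    {"grip": 0, "dx": 11.1, "dy": -0.3, "dz": 0, "rx": 0, "ry": 0, "rz": -0.93}
  ]
}}

```text
time_s: 8.87
ee_pos: [0.4946, 0.032, 0.0768]
ee_rot: [-180.0, -0.0, -15.2]
ft_force: [0.8, 0.2, -0.5]
grip_width: -0.0001
finger_force: 0.0
```

Emit:
{"name": "step_arm", "arguments": {
  "steps": [
    {"grip": 0, "dx": -7, "dy": 1, "dz": 0, "rx": 0, "ry": 0, "rz": 0},
    {"grip": 0, "dx": -7, "dy": 1, "dz": 10, "rx": 0, "ry": 0, "rz": 0},
    {"grip": 0, "dx": -7, "dy": 1, "dz": 45, "rx": 0, "ry": 0, "rz": 0},
    {"grip": 0, "dx": -7, "dy": 1, "dz": 85, "rx": 0, "ry": 0, "rz": 0},
    {"grip": 0, "dx": -7, "dy": -10, "dz": 115, "rx": 0, "ry": 0, "rz": 0},
    {"grip": 0, "dx": -15, "dy": -48, "dz": 120, "rx": 0, "ry": 0, "rz": 0},
    {"grip": 0, "dx": -23, "dy": -87, "dz": 120, "rx": 0, "ry": 0, "rz": 0},
    {"grip": 0, "dx": -31, "dy": -126, "dz": 120, "rx": 0, "ry": 0, "rz": 0}
  ]
}}

```text
time_s: 9.53
ee_pos: [0.463, -0.0949, 0.1984]
ee_rot: [180.0, -0.1, -15.2]
ft_force: [1.3, -0.5, -1.1]
grip_width: -0.0003
finger_force: 0.0
```

Emit:
{"name": "step_arm", "arguments": {
  "steps": [
    {"grip": 0, "dx": -8, "dy": -39, "dz": 0, "rx": 0, "ry": 0, "rz": 0},
    {"grip": 0, "dx": -16, "dy": -78, "dz": 0, "rx": 0, "ry": 0, "rz": 0},
    {"grip": 0, "dx": -24, "dy": -117, "dz": 0, "rx": 0, "ry": 0, "rz": 0},
    {"grip": 0, "dx": -32, "dy": -156, "dz": 0, "rx": 0, "ry": 0, "rz": 0},
    {"grip": 0, "dx": -40, "dy": -195, "dz": 0, "rx": 0, "ry": 0, "rz": 0},
    {"grip": 0, "dx": -48, "dy": -234, "dz": 0, "rx": 0, "ry": 0, "rz": 0},
    {"grip": 0, "dx": -48, "dy": -234, "dz": 0, "rx": 0, "ry": 0, "rz": 0}
  ]
}}

```text
time_s: 10.12
ee_pos: [0.4137, -0.3332, 0.1972]
ee_rot: [179.9, 0.0, -15.5]
ft_force: [0.4, 1.2, -0.3]
grip_width: 0.0003
finger_force: 0.0
```

```bash
python3 ang.py t5
```

```text
arm -42.8 0.5
arm 77.2 -0.2
arm -162.8 -0.3
notch -41.488888494821964
lug -165.16263337497986 0.07515235389234307
10.2167 [ 0.4148472  -0.32888823  0.1971314 ] [-1.79978815e+02  1.02582407e-02 -1.54074417e+01]
```

View pics/t5c.png

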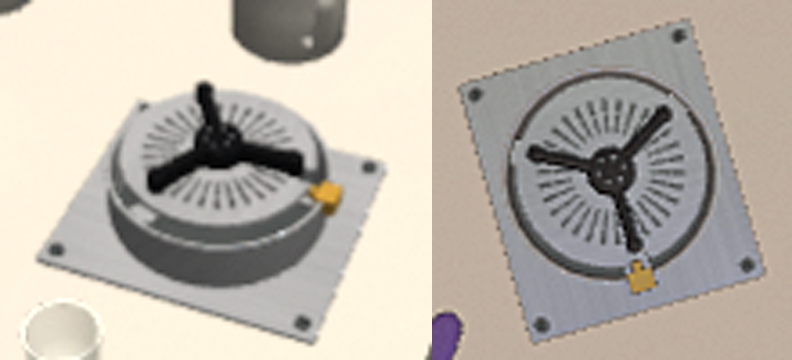

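Both images show the arm with the notch almost at the lug, with the brass pin visible in the notch at (640,263). The arm angle measures about 2° short. I'll check that with the notch edges at plate height.

Run:
```python
from m import *
a=cv2.imread("pics/t5.png"); 
t=np.arange(-186,-143,1.5)
# centre check: grate centre from boss: dark blob within 12mm radius can't; use arms' offset instead
for C in ([.4996,-.0110],):
  for r in (.0600,.0615,.063,.0645):
    X=np.c_[C[0]+r*np.cos(np.radians(t)),C[1]+r*np.sin(np.radians(t)),np.full(len(t),.057)]; p=px("top",X).astype(np.float32)
    S=[cv2.remap(a[...,c].astype(np.float32),p[:,0].reshape(1,-1),p[:,1].reshape(1,-1),cv2.INTER_CUBIC)[0].astype(int) for c in (0,2)]
    print(r,"B",S[0].tolist()); 
print(t.tolist())
# boss centre: opening leaves only the 17 mm disc
g=(a.max(2)<60).astype(np.uint8)[170:240,220:290]; g=cv2.resize(g*255,None,fx=4,fy=4,interpolation=cv2.INTER_CUBIC)
m=cv2.morphologyEx((g>127).astype(np.uint8),cv2.MORPH_OPEN,cv2.getStructuringElement(cv2.MORPH_ELLIPSE,(21,21)))
n,l,s,c=cv2.connectedComponentsWithStats(m); i=1+np.argmax(s[1:,4]); u=(c[i]+.5)/4-.5+(220,170); print("boss",s[i],onz("top",[u],.072))
```

```text
0.06 B [117, 117, 117, 117, 118, 118, 118, 117, 117, 116, 119, 122, 124, 126, 126, 130, 142, 133, 109, 85, 103, 121, 119, 118, 117, 116, 118, 119, 119]
0.0615 B [122, 121, 122, 124, 123, 123, 124, 122, 120, 118, 121, 119, 108, 91, 90, 108, 126, 129, 115, 92, 107, 132, 126, 122, 120, 121, 120, 122, 122]
0.063 B [131, 128, 127, 127, 125, 125, 126, 129, 130, 126, 116, 101, 80, 44, 30, 57, 96, 121, 130, 107, 96, 116, 125, 132, 123, 121, 121, 119, 125]
0.0645 B [97, 100, 103, 100, 98, 99, 101, 96, 101, 107, 107, 85, 64, 45, 33, 48, 82, 117, 122, 84, 63, 94, 103, 110, 109, 98, 101, 101, 108]
[-186.0, -184.5, -183.0, -181.5, -180.0, -178.5, -177.0, -175.5, -174.0, -172.5, -171.0, -169.5, -168.0, -166.5, -165.0, -163.5, -162.0, -160.5, -159.0, -157.5, -156.0, -154.5, -153.0, -151.5, -150.0, -148.5, -147.0, -145.5, -144.0]
boss [128 131  23  21 375] [[ 0.5002221  -0.01135311  0.072     ]]
```

The pin is at -165° and the notch edges also put the notch about 2 to 3° short, so I push 2.4° more, ending 1.8 mm past the last push. Then I check again.

Emit:
{"name": "step_arm", "arguments": {
  "steps": [
    {"grip": 0, "dx": 8, "dy": 39, "dz": 0, "rx": 0, "ry": 0, "rz": 0},
    {"grip": 0, "dx": 16, "dy": 78, "dz": 0, "rx": 0, "ry": 0, "rz": 0},
    {"grip": 0, "dx": 24, "dy": 117, "dz": 0, "rx": 0, "ry": 0, "rz": 0},
    {"grip": 0, "dx": 32, "dy": 156, "dz": 0, "rx": 0, "ry": 0, "rz": 0},
    {"grip": 0, "dx": 40, "dy": 195, "dz": 0, "rx": 0, "ry": 0, "rz": 0},
    {"grip": 0, "dx": 48, "dy": 234, "dz": 0, "rx": 0, "ry": 0, "rz": 0},
    {"grip": 0, "dx": 55, "dy": 273, "dz": 0, "rx": 0, "ry": 0, "rz": 0},
    {"grip": 0, "dx": 62, "dy": 312, "dz": 0, "rx": 0, "ry": 0, "rz": 0}
  ]
}}

```text
time_s: 10.88
ee_pos: [0.477, -0.0127, 0.1976]
ee_rot: [-180.0, -0.1, -15.2]
ft_force: [0.0, -1.6, 1.4]
grip_width: -0.0
finger_force: 0.0
```

Emit:
{"name": "step_arm", "arguments": {
  "steps": [
    {"grip": 0, "dx": 6, "dy": 30, "dz": 0, "rx": 0, "ry": 0, "rz": 0},
    {"grip": 0, "dx": 10, "dy": 49, "dz": -10, "rx": 0, "ry": 0, "rz": 0},
    {"grip": 0, "dx": 10, "dy": 49, "dz": -40, "rx": 0, "ry": 0, "rz": -0.4},
    {"grip": 0, "dx": 10, "dy": 49, "dz": -70, "rx": 0, "ry": 0, "rz": -0.4},
    {"grip": 0, "dx": 10, "dy": 49, "dz": -95, "rx": 0, "ry": 0, "rz": -0.4},
    {"grip": 0, "dx": 10, "dy": 49, "dz": -112, "rx": 0, "ry": 0, "rz": -0.4},
    {"grip": 0, "dx": 10, "dy": 49, "dz": -120, "rx": 0, "ry": 0, "rz": -0.4},
    {"grip": 0, "dx": 10, "dy": 49, "dz": -120, "rx": 0, "ry": 0, "rz": -0.4}
  ]
}}

```text
time_s: 11.55
ee_pos: [0.4865, 0.034, 0.0759]
ee_rot: [180.0, 0.1, -17.6]
ft_force: [0.9, -1.3, 0.3]
grip_width: 0.0
finger_force: 0.0
```

Emit:
{"name": "step_arm", "arguments": {
  "steps": [
    {"grip": 0, "dx": 2, "dy": -0.2, "dz": 0, "rx": 0, "ry": 0, "rz": 0},
    {"grip": 0, "dx": 4, "dy": -0.4, "dz": 0, "rx": 0, "ry": 0, "rz": 0},
    {"grip": 0, "dx": 6, "dy": -0.5, "dz": 0, "rx": 0, "ry": 0, "rz": 0},
    {"grip": 0, "dx": 7.5, "dy": -0.7, "dz": 0, "rx": 0, "ry": 0, "rz": 0},
    {"grip": 0, "dx": 8.8, "dy": -0.8, "dz": 0, "rx": 0, "ry": 0, "rz": 0},
    {"grip": 0, "dx": 8.8, "dy": -0.8, "dz": 0, "rx": 0, "ry": 0, "rz": 0},
    {"grip": 0, "dx": 8.8, "dy": -0.8, "dz": 0, "rx": 0, "ry": 0, "rz": 0}
  ]
}}

```text
time_s: 12.13
ee_pos: [0.4965, 0.0322, 0.0769]
ee_rot: [-180.0, -0.0, -17.7]
ft_force: [-0.1, -1.0, 0.1]
grip_width: -0.0004
finger_force: 0.0
```

Emit:
{"name": "step_arm", "arguments": {
  "steps": [
    {"grip": 0, "dx": -7, "dy": 1, "dz": 0, "rx": 0, "ry": 0, "rz": 0},
    {"grip": 0, "dx": -7, "dy": 1, "dz": 10, "rx": 0, "ry": 0, "rz": 0},
    {"grip": 0, "dx": -7, "dy": 1, "dz": 45, "rx": 0, "ry": 0, "rz": 0},
    {"grip": 0, "dx": -7, "dy": 1, "dz": 85, "rx": 0, "ry": 0, "rz": 0},
    {"grip": 0, "dx": -7, "dy": -10, "dz": 115, "rx": 0, "ry": 0, "rz": 0},
    {"grip": 0, "dx": -15, "dy": -48, "dz": 120, "rx": 0, "ry": 0, "rz": 0},
    {"grip": 0, "dx": -23, "dy": -87, "dz": 120, "rx": 0, "ry": 0, "rz": 0},
    {"grip": 0, "dx": -31, "dy": -126, "dz": 120, "rx": 0, "ry": 0, "rz": 0}
  ]
}}

```text
time_s: 12.8
ee_pos: [0.4648, -0.0947, 0.1985]
ee_rot: [180.0, -0.1, -17.6]
ft_force: [0.8, 0.1, -0.1]
grip_width: 0.0002
finger_force: 0.0
```

Emit:
{"name": "step_arm", "arguments": {
  "steps": [
    {"grip": 0, "dx": -8, "dy": -39, "dz": 0, "rx": 0, "ry": 0, "rz": 0},
    {"grip": 0, "dx": -16, "dy": -78, "dz": 0, "rx": 0, "ry": 0, "rz": 0},
    {"grip": 0, "dx": -24, "dy": -117, "dz": 0, "rx": 0, "ry": 0, "rz": 0},
    {"grip": 0, "dx": -32, "dy": -156, "dz": 0, "rx": 0, "ry": 0, "rz": 0},
    {"grip": 0, "dx": -40, "dy": -195, "dz": 0, "rx": 0, "ry": 0, "rz": 0},
    {"grip": 0, "dx": -48, "dy": -234, "dz": 0, "rx": 0, "ry": 0, "rz": 0},
    {"grip": 0, "dx": -48, "dy": -234, "dz": 0, "rx": 0, "ry": 0, "rz": 0}
  ]
}}

```text
time_s: 13.38
ee_pos: [0.4154, -0.333, 0.1972]
ee_rot: [179.9, -0.0, -17.9]
ft_force: [0.1, 0.5, 1.1]
grip_width: -0.0002
finger_force: 0.0
```

```bash
python3 ang.py t6
python3 - <<'E'
from m import *
a=cv2.imread("pics/t6.png"); t=np.arange(-186,-143,1.5); C=[.4996,-.0110]
for r in (.0615,.063,.0645):
    X=np.c_[C[0]+r*np.cos(np.radians(t)),C[1]+r*np.sin(np.radians(t)),np.full(len(t),.057)]; p=px("top",X).astype(np.float32)
    print(r,"B",cv2.remap(a[...,0].astype(np.float32),p[:,0].reshape(1,-1),p[:,1].reshape(1,-1),cv2.INTER_CUBIC)[0].astype(int).tolist())
z=cv2.resize(a[215:250,235:290],None,fx=12,fy=12,interpolation=cv2.INTER_CUBIC); cv2.imwrite("pics/t6z.png",np.clip(z*1.4,0,255).astype(np.uint8))
E
```

```text
arm -46.1 0.7
arm 73.9 -0.5
arm -166.1 -0.3
notch -44.39692885779878
lug -165.16263337497986 0.07515235389234307
13.4833 [ 0.41664541 -0.32872682  0.19710599] [-1.79982828e+02  1.30007715e-02 -1.78119413e+01]
0.0615 B [122, 123, 123, 123, 123, 123, 122, 121, 121, 121, 120, 114, 111, 95, 90, 108, 124, 125, 121, 121, 119, 120, 123, 120, 119, 122, 121, 122, 123]
0.063 B [129, 127, 126, 125, 124, 125, 127, 129, 130, 129, 124, 105, 82, 44, 28, 57, 94, 117, 121, 124, 128, 119, 123, 130, 122, 121, 121, 119, 125]
0.0645 B [97, 99, 101, 100, 99, 100, 101, 95, 100, 111, 120, 96, 64, 45, 32, 47, 81, 114, 116, 103, 104, 99, 97, 108, 107, 97, 100, 101, 107]
```

View pics/t6z.png

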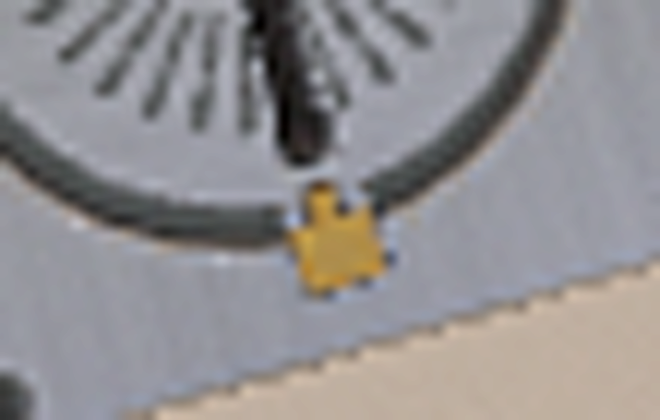

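The pin sits inside the notch at (320,197) in the zoom. The arm angle measures -166.3° against -165.1° for the lug, which is within the 2.2° of play. Now I go above the boss to press.

Emit:
{"name": "step_arm", "arguments": {
  "steps": [
    {"grip": 0, "dx": 10, "dy": 39, "dz": 0, "rx": 0, "ry": 0, "rz": 0},
    {"grip": 0, "dx": 20, "dy": 78, "dz": 0, "rx": 0, "ry": 0, "rz": 0},
    {"grip": 0, "dx": 30, "dy": 117, "dz": 0, "rx": 0, "ry": 0, "rz": 0},
    {"grip": 0, "dx": 40, "dy": 156, "dz": 0, "rx": 0, "ry": 0, "rz": 0},
    {"grip": 0, "dx": 50, "dy": 195, "dz": 0, "rx": 0, "ry": 0, "rz": 0},
    {"grip": 0, "dx": 60, "dy": 234, "dz": 0, "rx": 0, "ry": 0, "rz": 0},
    {"grip": 0, "dx": 70, "dy": 273, "dz": -15, "rx": 0, "ry": 0, "rz": 0},
    {"grip": 0, "dx": 80, "dy": 307, "dz": -30, "rx": 0, "ry": 0, "rz": 0}
  ]
}}

```text
time_s: 14.15
ee_pos: [0.4973, -0.0173, 0.168]
ee_rot: [-180.0, -0.2, -17.6]
ft_force: [1.3, -0.7, -1.0]
grip_width: 0.0002
finger_force: 0.0
```

Emit:
{"name": "step_arm", "arguments": {
  "steps": [
    {"grip": 0, "dx": 2, "dy": 10, "dz": -30, "rx": 0, "ry": 0, "rz": 0},
    {"grip": 0, "dx": 2, "dy": 10, "dz": -50, "rx": 0, "ry": 0, "rz": 0},
    {"grip": 0, "dx": 2, "dy": 10, "dz": -65, "rx": 0, "ry": 0, "rz": 0},
    {"grip": 0, "dx": 2, "dy": 10, "dz": -72, "rx": 0, "ry": 0, "rz": 0},
    {"grip": 0, "dx": 2, "dy": 10, "dz": -72, "rx": 0, "ry": 0, "rz": 0},
    {"grip": 0, "dx": 2, "dy": 10, "dz": -72, "rx": 0, "ry": 0, "rz": 0}
  ]
}}

```text
time_s: 14.65
ee_pos: [0.4994, -0.0104, 0.0956]
ee_rot: [-180.0, -0.0, -17.6]
ft_force: [0.4, 0.1, 0.6]
grip_width: 0.0001
finger_force: 0.0
```

```bash
python3 -c "
from h import *
P=[]
for _ in range(6): viewer.camera('scene');P.append(status.get_state()['ee_pos'])
print(np.mean(P,0),status.get_state()['ee_rot'],status.get_state()['ft_force'])"
```

```text
[ 0.49978015 -0.01082678  0.09585375] [-1.79984918e+02 -6.11814796e-02 -1.76803062e+01] [ 0.23393896 -0.15640754 -0.26729599]
```

Emit:
{"name": "step_arm", "arguments": {
  "steps": [
    {"grip": 0, "dx": 0, "dy": 0, "dz": -6, "rx": 0, "ry": 0, "rz": 0},
    {"grip": 0, "dx": 0, "dy": 0, "dz": -9, "rx": 0, "ry": 0, "rz": 0},
    {"grip": 0, "dx": 0, "dy": 0, "dz": -10, "rx": 0, "ry": 0, "rz": 0},
    {"grip": 0, "dx": 0, "dy": 0, "dz": -11, "rx": 0, "ry": 0, "rz": 0},
    {"grip": 0, "dx": 0, "dy": 0, "dz": -12, "rx": 0, "ry": 0, "rz": 0},
    {"grip": 0, "dx": 0, "dy": 0, "dz": -13, "rx": 0, "ry": 0, "rz": 0},
    {"grip": 0, "dx": 0, "dy": 0, "dz": -14, "rx": 0, "ry": 0, "rz": 0}
  ]
}}

```text
time_s: 15.53
ee_pos: [0.4995, -0.0108, 0.0809]
ee_rot: [-180.0, -0.0, -17.7]
ft_force: [-0.8, 0.1, 5.3]
grip_width: 0.0002
finger_force: 2.6
```

Emit:
{"name": "step_arm", "arguments": {
  "steps": [
    {"grip": 0, "dx": 0, "dy": 0, "dz": -1, "rx": 0, "ry": 0, "rz": 0},
    {"grip": 0, "dx": 0, "dy": 0, "dz": -2, "rx": 0, "ry": 0, "rz": 0},
    {"grip": 0, "dx": 0, "dy": 0, "dz": -2, "rx": 0, "ry": 0, "rz": 0}
  ]
}}

```text
time_s: 15.78
ee_pos: [0.4994, -0.0108, 0.0787]
ee_rot: [-180.0, 0.0, -17.7]
ft_force: [0.6, -0.5, 1.8]
grip_width: -0.0
finger_force: 0.7
```

The plate has already gone below the pin top with little force, so the notch is engaged. I press on to the seats.

Emit:
{"name": "step_arm", "arguments": {
  "steps": [
    {"grip": 0, "dx": 0, "dy": 0, "dz": -1, "rx": 0, "ry": 0, "rz": 0},
    {"grip": 0, "dx": 0, "dy": 0, "dz": -1.5, "rx": 0, "ry": 0, "rz": 0},
    {"grip": 0, "dx": 0, "dy": 0, "dz": -2, "rx": 0, "ry": 0, "rz": 0},
    {"grip": 0, "dx": 0, "dy": 0, "dz": -2, "rx": 0, "ry": 0, "rz": 0},
    {"grip": 0, "dx": 0, "dy": 0, "dz": -2, "rx": 0, "ry": 0, "rz": 0}
  ]
}}

```text
time_s: 16.2
ee_pos: [0.4995, -0.0108, 0.077]
ee_rot: [-180.0, -0.0, -17.7]
ft_force: [-1.6, -0.5, 7.8]
grip_width: -0.0001
finger_force: 4.0
```

Emit:
{"name": "step_arm", "arguments": {
  "steps": [
    {"grip": 0, "dx": 0, "dy": 0, "dz": -0.5, "rx": 0, "ry": 0, "rz": 0},
    {"grip": 0, "dx": 0, "dy": 0, "dz": -1, "rx": 0, "ry": 0, "rz": 0},
    {"grip": 0, "dx": 0, "dy": 0, "dz": -1, "rx": 0, "ry": 0, "rz": 0},
    {"grip": 0, "dx": 0, "dy": 0, "dz": -1, "rx": 0, "ry": 0, "rz": 0}
  ]
}}

```text
time_s: 16.53
ee_pos: [0.4995, -0.0108, 0.0769]
ee_rot: [-180.0, -0.0, -17.7]
ft_force: [-9.9, 0.2, 23.1]
grip_width: -0.0001
finger_force: 11.8
```

Contact is firm at 23 N with the tip at z = 0.063, the expected seated height. I lift off, move clear and check.

Emit:
{"name": "step_arm", "arguments": {
  "steps": [
    {"grip": 0, "dx": 0, "dy": 0, "dz": 3, "rx": 0, "ry": 0, "rz": 0},
    {"grip": 0, "dx": 0, "dy": 0, "dz": 20, "rx": 0, "ry": 0, "rz": 0},
    {"grip": 0, "dx": 0, "dy": 0, "dz": 60, "rx": 0, "ry": 0, "rz": 0},
    {"grip": 0, "dx": 0, "dy": 0, "dz": 100, "rx": 0, "ry": 0, "rz": 0},
    {"grip": 0, "dx": -5, "dy": -20, "dz": 120, "rx": 0, "ry": 0, "rz": 0},
    {"grip": 0, "dx": -13, "dy": -58, "dz": 120, "rx": 0, "ry": 0, "rz": 0},
    {"grip": 0, "dx": -21, "dy": -97, "dz": 120, "rx": 0, "ry": 0, "rz": 0},
    {"grip": 0, "dx": -29, "dy": -136, "dz": 120, "rx": 0, "ry": 0, "rz": 0}
  ]
}}

```text
time_s: 17.2
ee_pos: [0.4698, -0.1479, 0.196]
ee_rot: [-180.0, -0.0, -17.6]
ft_force: [1.0, 0.5, -0.5]
grip_width: -0.0
finger_force: 0.0
```

Emit:
{"name": "step_arm", "arguments": {
  "steps": [
    {"grip": 0, "dx": -8, "dy": -39, "dz": 0, "rx": 0, "ry": 0, "rz": 0},
    {"grip": 0, "dx": -16, "dy": -78, "dz": 0, "rx": 0, "ry": 0, "rz": 0},
    {"grip": 0, "dx": -24, "dy": -117, "dz": 0, "rx": 0, "ry": 0, "rz": 0},
    {"grip": 0, "dx": -32, "dy": -156, "dz": 0, "rx": 0, "ry": 0, "rz": 0},
    {"grip": 0, "dx": -40, "dy": -195, "dz": 0, "rx": 0, "ry": 0, "rz": 0},
    {"grip": 0, "dx": -40, "dy": -195, "dz": 0, "rx": 0, "ry": 0, "rz": 0}
  ]
}}

```text
time_s: 17.7
ee_pos: [0.4285, -0.3472, 0.1949]
ee_rot: [179.9, 0.1, -17.9]
ft_force: [0.2, 0.5, 0.1]
grip_width: 0.0
finger_force: 0.0
```

```bash
sed -i 's/z=.072/z=.063/' m.py; python3 ang.py t7
```

```text
arm -45.6 0.9
arm 74.4 -0.6
arm -165.6 -0.5
notch -165.4022072861991
lug -165.16263337497986 0.07515235389234307
17.8 [ 0.42970806 -0.34276576  0.19497836] [-1.79946964e+02  6.97585317e-02 -1.78073946e+01]
```

View pics/t7c.png

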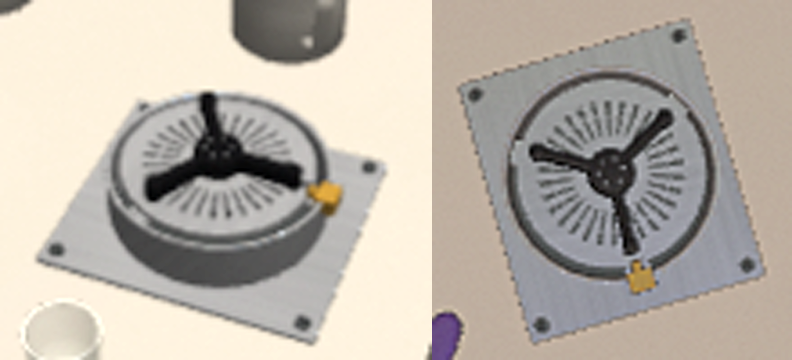

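The grate lies flush with the rim all round. The pin is in the notch at (640,265), and the measured notch angle is -165.4° against -165.2° for the lug. The pitcher, glass and brush are where they were, so I'll hand in.

```bash
python3 -c "
from bench import close_job
print(close_job())"
```

```text
the job is handed in; nothing more can be done
None
```

The grate is turned so its notch sits round the locating pin, pressed fully home and flush with the rim; the pitcher, glass and brush look undisturbed, and the job is handed in (no verdict was returned).

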